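Fit the sanding drum and hold the dust gate open at its mark

ROBOT

A 6-joint arm with a two-finger parallel gripper is mounted at the origin on the work surface. World frame = base frame: x ahead of the robot, y to its left, z up, the work surface at z = 0. Lengths are in m, angles in rad, forces in N, time in s.
With the tool pointing down it reaches from about 0.25 to 0.725 m from the base axis. Payload 4 kg.
Tool frame: the origin (TCP) lies at the very end of the fingers, on their centre line; the grasp point (between the pads) lies 19 mm behind it; z points along the fingers, y is the line along which they close (so a half turn about z gives the same grasp; the last joint's range is limited). The gripper opens to 85 mm and grips with 20 to 120 N. Pads are 22 mm wide; open, the fingers measure 114 mm over their backs; the gripper's body (76 mm by 85 mm) begins 54 mm behind the grasp point. The pads swing forward as they close: fully open they stand 13 mm farther back than shut.
Start: joints at [-1.33, 0.241, 0.005, 1.335, 0, 1.571], TCP at [0.119, -0.486, 0.231] pointing down, gripper open.
Joint ranges: [-2.72, 2.72], [-1.05, 1.87], [-1.09, 1.28], [-1.99, 2.15], [-1.42, 1.44], [-3.14, 3.14]. Speed limits (rad/s): [2.79, 2.79, 3.14, 3.14, 3.14, 3.14].

INTERFACE

Orientations are given as a unit quaternion [x, y, z, w].
In Python, from workcell import bot, vision, workorder gives the robot as it stands.
- The arm moves only by the shell command python3 -m creep 'ROWS' [OPENING]. ROWS is JSON, a list of rows, each a list of 2 entries, a list of its own where there are three numbers: the shift along the tool's x, y, z in mm, then the turn, a rotation vector about the tool's x, y, z in rad. In form: [[[dx, dy, dz], [wx, wy, wz]], ...]. A call has 1 to 12 rows; each row shifts and turns the commanded pose from where the row before left it, along the tool's axes as they then stand; what a row does not reach is not made up. A row lasts 1/8 s, in which the tool goes at most 62.5 mm and 10.7 degrees, less where a joint would pass 70% of its speed; a pose out of reach is approached as far as the arm can. A call is refused whole if a number of a shift passes 62.5 or a number of a turn 0.188, either way. A call with a gripper value outside its range is refused whole. OPENING is the finger opening in mm, from 0 to 85.4, set as the call begins (- or left out, the last holds). The fingers move at their own pace and stop on an object; the grip force is fixed at half the most. Time passes only in rows, so rows that do not move let the fingers close. It gives the time, the measured TCP pose, the force, the opening and the grip force at its end, in the units of the state.
- bot.get_obs(): the state, without advancing time (a new reading comes with each control period).
- vision.camera(name): name is "scene" or "top" or "wrist"; returns a dict with "image" (384x512x3 uint8, blue, green, red), "z_map" (384x512 float32, m along the optical axis (not along the pixel's ray), 0 where there is no reading), "K" (3x3 intrinsics, pixels), "rvec" (rotation vector, rad) and "tvec" (3), from world to camera coordinates, as OpenCV has them; the wrist camera has in their place "tool_from_camera" (4x4, takes a point from camera to tool coordinates, whose origin is the TCP and whose axes are the flange's). Camera axes: x right, y down, z forward; pixel columns grow to the right and rows downward; lengths in m; the calibration is good to about 2 mm. A picture is of the moment at which its call begins: read the wrist's pose just before it.
- workorder.job_done(): hands the job in; it is judged then, once.
Trained networks look in a picture, given as the dict that the camera call returned (one of the last four; its "shot" number tells which), for a name from the list of things; names that differ only in an ending like _2 or _b are one class to them, and where a whole thing is asked for, a point or a joint stands for the part that bears it (a point fixed in the world has none). Each returns a list of dicts, best first, with "score" (0 to 1); they miss things now and then, are a little off and sometimes report something else, mostly with a low value. They report only what shows in the picture. A call takes as long as a camera call. They do not tell look-alikes from the thing itself.
- vision.spot_in(picture, query): "position" ([column, row] in pixels, amid what is visible of it).
- vision.place_of(picture, query): "position" ([column, row] in pixels: a listed point, or the origin of a listed thing).
The state is a dict: "clock": time; "joint_pos": joint angles; "joint_vel": joint speeds; "tau": joint torques, N m; "eef_pos": TCP position; "tool_rot": TCP orientation; "ft_force": force on the tool from outside, world axes, zero at the start; "ft_torque": the same for the moment, N m; "grip_width": finger opening in m; "grasp_force": force on a finger pad.
Only numpy, scipy, OpenCV 4.12 (cv2) and the standard library are available. Lean on these libraries where they do the work, as an engineer would, in place of code of your own. Each camera call takes 0.05 s, during which the arm holds its last target. There are 200 camera calls.

TASK

Get the spindle sander ready: slide the slim red-brown sanding drum onto the sander's upright steel spindle, all the way down onto the plate, and let go of it. Then take the black post on the dust gate's spring-return slide, pull the slide out until the red line across it lies within the yellow mark, and keep it there: finish while still holding the post with the gate open at the mark. Leave the blue spare drum, the glue bottle, the wrench and the wood offcut where they are.

Things in the scene. Friction and masses are not known exactly. Their poses are not given: they have to be found in the camera images.
- drum_center (a point): centre (half-way up, on the axis) of the slim red-brown sanding drum: a loose hollow cylinder, 50 mm outside diameter, 70 mm high, with a 22 mm bore right through it, about 0.16 kg, standing upright on the bench; z along its axis. Either end may go down
- spindle_foot (a point): where the spindle's axis meets the top of the sander's plate. The sander is a fixed dark plate 220 x 200 mm, 30 mm high on the bench (this point is 30 mm above the bench), with an upright steel spindle of 19 mm diameter, 85 mm high, that tapers over its top 12 mm to 8 mm; z points up along the spindle. With the drum fully down its centre is 35 mm above this point and the spindle stands 15 mm out of the top
- spindle_tip (a point): top end of the spindle, 85 mm above the plate
- gate: fixed bench dust inlet: a grey housing 170 mm (x) x 150 mm (y) x 36 mm high with a round 100 mm mouth; origin in the middle of its underside, on the bench. Its slide pulls out along the housing's own -x, over a grey tray 12 mm high and 130 mm wide that reaches 285 mm out from the origin
- gate_handle (a point): middle of the upright black post on the gate's slide, 50 mm above the bench: a cylinder of 22 mm diameter, standing from 22 mm to 75 mm above the bench on the slide's flat tongue (66 mm wide, top at 22 mm). With the gate shut it is 165 mm from the gate's origin, along the housing's -x, 80 mm clear of the housing's front. It moves with the slide; its axes are those of the gate. The thin red line across the tongue runs under the post's axis
- gate_slide (a joint): how far the slide is pulled out, m: 0 shut, 0.09 fully out. A spring pulls it shut with about 4 N at 0 growing to about 14 N at 0.09; let go, it snaps back
- mark_line (a point): middle of the yellow mark: two yellow bands 14 mm wide (along the pull), one on each side of the tongue on the tray; the point lies midway between them on the slide's centre line. Its place along the tray differs each time and it does not move during the job
- gate_mark (a joint): where the yellow mark is set, m: the slide's red line is in the middle of the mark when joint gate_slide has this same value (0.035 to 0.065)
- spare_drum: blue spare drum, loose, 76 mm diameter, 70 mm high, standing upright; origin in the middle of its underside. To be left alone
- glue: white glue bottle with a green label and orange cap, 56 mm diameter, 150 mm high, standing; origin in the middle of its underside. To be left alone
- wrench: steel wrench lying on the bench near the robot, 170 mm long along its own x. To be left alone
- offcut: wood offcut 60 x 110 x 30 mm lying on the bench; origin in the middle of its underside. To be left alone
Not all that is in view belongs to the job. Of the things shaped like the part that bears drum_center, the terracotta one is meant.

How it is judged:
By the outcome, as a careful person would: the job done as asked, in the order asked, and still so for the second after the job is handed in, while the arm keeps its last pose, push and grip.
It also fails if it takes over 58 s, if anything falls off the work surface, if the arm or the gripper's body presses on something with over 40 N, if the wrist force passes 120 N, or if a joint passes its speed limit or range.

## Working session

There is one attempt and no reset: what is moved stays moved. The work goes in short steps, Python scripts to look and compute and a shell command to move; the robot and the scene stay as the last step left them, time stands still between calls to the robot, and variables do not carry over. Pictures are saved under pics/ and viewed, at most 10 in all, crops included, and the job is handed in when it is done.

```bash
mkdir -p pics
cat > h.py <<'E'
import numpy as np, cv2
from workcell import bot, vision, workorder
from scipy.spatial.transform import Rotation as R
def cam(n):
    o=bot.get_obs(); p=vision.camera(n)
    if n=="wrist":
        T=np.eye(4);T[:3,:3]=R.from_quat(o["tool_rot"]).as_matrix();T[:3,3]=o["eef_pos"]
        p["W"]=T@np.array(p["tool_from_camera"])
    else:
        E=np.eye(4);E[:3,:3]=cv2.Rodrigues(np.array(p["rvec"],float))[0];E[:3,3]=np.ravel(p["tvec"]);p["W"]=np.linalg.inv(E)
    return p
def cloud(p):
    z=p["z_map"];h,w=z.shape;v,u=np.mgrid[:h,:w];K=np.array(p["K"])
    c=np.stack([(u-K[0,2])/K[0,0]*z,(v-K[1,2])/K[1,1]*z,z],-1)
    return c@p["W"][:3,:3].T+p["W"][:3,3]
def onz(p,uv,zz):
    K=np.array(p["K"]);d=p["W"][:3,:3]@np.array([(uv[0]-K[0,2])/K[0,0],(uv[1]-K[1,2])/K[1,1],1]);o=p["W"][:3,3]
    return o+d*(zz-o[2])/d[2]
E
python3 - <<'E'
from h import *
print(bot.get_obs())
H={"drum_center":.035,"spindle_foot":.03,"spindle_tip":.115,"gate":0,"gate_handle":.05,"mark_line":.015,"spare_drum":0,"glue":0,"wrench":0,"offcut":0}
for n in("top","scene"):
    p=cam(n);cv2.imwrite(f"pics/{n}0.png",p["image"])
    np.savez(f"{n}0.npz",c=cloud(p),im=p["image"],W=p["W"],K=p["K"])
    for q,z in H.items():
        for d in vision.place_of(p,q)[:3]:
            print(n,q,round(d["score"],2),np.round(d["position"]),np.round(onz(p,d["position"],z),3))
E
```

```text
{'clock': 0.0, 'joint_pos': array([-1.32999110e+00,  2.41396555e-01,  3.72644964e-03,  1.33517270e+00,
       -3.98955681e-05,  1.57084731e+00]), 'joint_vel': array([-4.83212074e-04,  7.54642002e-04,  7.57025759e-04, -1.19022478e-03,
       -3.41872511e-05,  7.21010983e-05]), 'tau': array([ 1.33794591e-03, -3.72318327e+01,  2.52407116e+01,  1.70085719e-02,
       -3.98813143e-05, -9.14463982e-06]), 'eef_pos': array([ 0.1190827 , -0.48497378,  0.23042199]), 'tool_rot': array([ 9.92762897e-01,  1.20086567e-01, -1.42732243e-04, -1.01343028e-03]), 'ft_force': array([ 0.1168232 ,  0.60859258, -0.50887227]), 'ft_torque': array([0.04525421, 0.04990699, 0.0303863 ]), 'grasp_force': 0.0, 'grip_width': 0.08549397071028376}
top drum_center 0.83 [223. 258.] [0.357 0.111 0.035]
top drum_center 0.67 [245. 220.] [0.463 0.054 0.035]
top drum_center 0.6 [280. 225.] [ 0.451 -0.046  0.035]
top spindle_foot 0.9 [167. 194.] [0.534 0.278 0.03 ]
top spindle_foot 0.27 [163. 188.] [0.551 0.291 0.03 ]
top spindle_tip 0.88 [163. 189.] [0.535 0.269 0.115]
top gate 0.56 [375. 144.] [ 0.696 -0.322  0.   ]
top mar
[... 250 characters left out ...]
ne drum_center 0.86 [285. 199.] [0.461 0.054 0.035]
scene drum_center 0.65 [318. 194.] [0.365 0.114 0.035]
scene drum_center 0.61 [262. 184.] [ 0.452 -0.056  0.035]
scene spindle_foot 0.85 [325. 252.] [0.553 0.274 0.03 ]
scene spindle_tip 0.61 [329. 227.] [0.543 0.267 0.115]
scene gate 0.95 [155. 192.] [ 0.71  -0.325  0.   ]
scene gate_handle 0.94 [202. 164.] [ 0.533 -0.28   0.05 ]
scene mark_line 0.45 [213. 170.] [ 0.498 -0.263  0.015]
scene spare_drum 0.92 [252. 232.] [0.617 0.054 0.   ]
scene glue 0.72 [197. 249.] [ 0.774 -0.014  0.   ]
scene wrench 0.62 [200. 168.] [ 0.509 -0.325  0.   ]
scene wrench 0.45 [253. 152.] [ 0.293 -0.257  0.   ]
scene offcut 0.9 [369. 213.] [0.295 0.267 0.   ]
```

Run:
```python
import cv2
a=cv2.imread("pics/top0.png")[90:310,130:430];b=cv2.imread("pics/scene0.png")[120:280,130:400]
cv2.imwrite("pics/t.png",cv2.resize(a,None,fx=2.6,fy=2.6,interpolation=cv2.INTER_CUBIC))
cv2.imwrite("pics/s.png",cv2.resize(b,None,fx=2.9,fy=2.9,interpolation=cv2.INTER_CUBIC))
```

```text
(no output)
```

View pics/t.png

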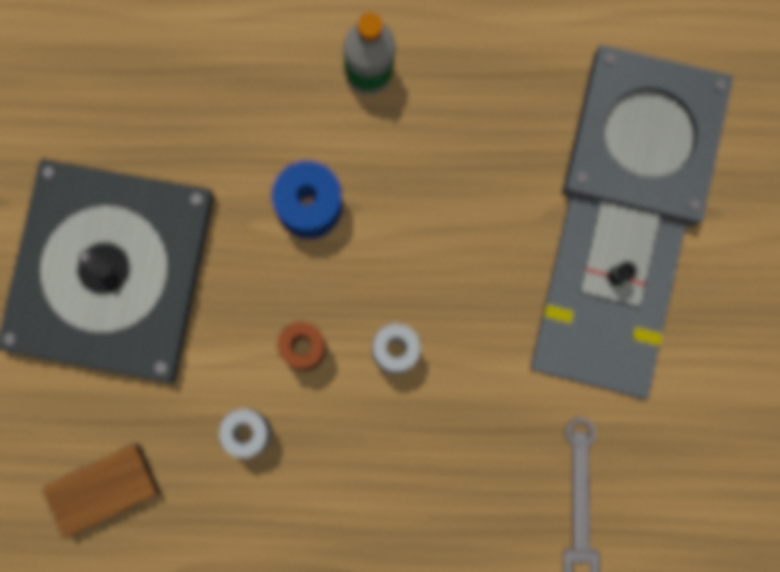

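View pics/s.png

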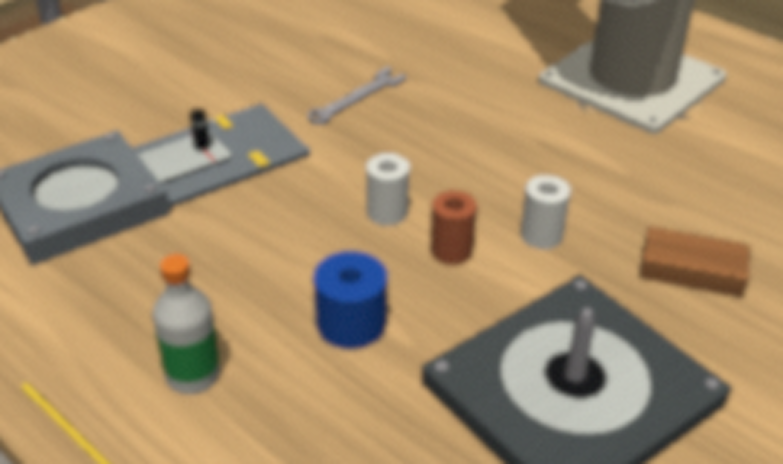

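The top view shows the terracotta drum at (245,220). White look-alikes stand at (280,225) and (223,258). The blue spare at (246,171) is wider. Both enlarged crops confirm that the one at (245,220) is the only slim red-brown one. The spindle is at (165,192), the post at about (369,195), and the yellow bands at (345,211) and (379,219).

Run:
```python
from h import *
D=np.load("top0.npz");S=np.load("scene0.npz")
for nm,d in(("top",D),("scene",S)):
    c=d["c"];hsv=cv2.cvtColor(d["im"],cv2.COLOR_BGR2HSV).astype(int)
    p={"W":d["W"],"K":d["K"]}
    near=np.hypot(c[...,0]-.462,c[...,1]-.054)<.045
    m=near&(c[...,2]>.06)&(c[...,2]<.08);q=c[m]
    f=lambda k,s:np.hypot(s[:,0]-k[0],s[:,1]-k[1])
    print(nm,"drumtop n",len(q),q.mean(0).round(4),(q[:,:2].max(0)+q[:,:2].min(0))/2, np.ptp(q[:,:2],axis=0))
    # spindle
    ns=np.hypot(c[...,0]-.538,c[...,1]-.272)<.04
    for lo,hi in((.05,.08),(.08,.105),(.105,.13)):
        q=c[ns&(c[...,2]>lo)&(c[...,2]<hi)]
        if len(q):print(" spindle",lo,len(q),q.mean(0).round(4))
    near=(c[...,1]<-.18)&(c[...,0]>.35)
    y=((hsv[...,0]>22)&(hsv[...,0]<34)&(hsv[...,1]>170)&(c[...,0]>.4)&(c[...,0]<.56)&(c[...,1]<-.18)&(c[...,1]>-.4)).astype(np.uint8)
    n,l,st,ce=cv2.connectedComponentsWithStats(y)
    for i in range(1,n):
        if st[i,4]>8:print(" yellow",st[i,4],ce[i].round(1),onz(p,ce[i],.012).round(4))
    r=((hsv[...,0]<6)|(hsv[...,0]>172))&(hsv[...,1]>90)&(c[...,0]>.45)&(c[...,0]<.6)&(c[...,1]<-.18)&(c[...,1]>-.4)
    v,u=np.nonzero(r);
    if len(u):
        w=np.array([onz(p,(a,b),.022) for a,b in zip(u,v)]);print(" red",len(w),w.mean(0).round(4),w[w[:,1].argmin()].round(3),w[w[:,1].argmax()].round(3))
    q=c[(c[...,2]>.05)&(c[...,2]<.09)&(np.hypot(c[...,0]-.535,c[...,1]+.28)<.06)]
    if len(q):print(" post",len(q),q.mean(0).round(4),q.max(0).round(3),q.min(0).round(3))
    q=c[(c[...,2]>.031)&(c[...,2]<.041)&(np.hypot(c[...,0]-.70,c[...,1]+.32)<.14)]
    if len(q)>10:print(" house",q[:,2].mean(),cv2.minAreaRect(q[:,:2].astype(np.float32)))
    q=c[(c[...,2]>.024)&(c[...,2]<.036)&(np.hypot(c[...,0]-.54,c[...,1]-.275)<.17)]
    if len(q)>10:print(" plate",q[:,2].mean(),cv2.minAreaRect(q[:,:2].astype(np.float32)))
```

```text
top drumtop n 216 [0.4549 0.0503 0.0692] [0.45502744 0.04995274] [0.04920382 0.04658518]
 spindle 0.05 21 [0.5344 0.2655 0.0651]
 spindle 0.08 25 [0.5352 0.267  0.0946]
 spindle 0.105 29 [0.5361 0.2713 0.1101]
 yellow 40 [344.5 210.3] [ 0.4977 -0.229   0.012 ]
 yellow 40 [378.8 219. ] [ 0.4748 -0.3252  0.012 ]
 post 64 [ 0.5378 -0.2864  0.0712] [ 0.549 -0.277  0.077] [ 0.528 -0.297  0.051]
 house 0.035587114657594475 ((0.6994813680648804, -0.3274107575416565), (0.1514327973127365, 0.17216159403324127), 76.48661804199219)
 plate 0.029773560431742473 ((0.5376293659210205, 0.2718086838722229), (0.20102159678936005, 0.2200680524110794), 80.43144989013672)
scene drumtop n 143 [0.4598 0.0536 0.068 ] [0.45714972 0.05167633] [0.04805758 0.04996508]
 spindle 0.05 55 [0.5445 0.2757 0.0655]
 spindle 0.08 53 [0.5449 0.2752 0.0939]
 spindle 0.105 27 [0.5407 0.2735 0.1103]
 post 53 [ 0.5433 -0.2841  0.066 ] [ 0.554 -0.276  0.076] [ 0.529 -0.298  0.051]
 house 0.03592284065179005 ((0.7006357312202454, -0.3273608684539795), (0.1579504907131195, 0.17109724879264832), 76.611328125)
 plate 0.029682947736924824 ((0.5389707088470459, 0.2730194926261902), (0.2011401206254959, 0.22209377586841583), 80.82099914550781)
```

```bash
python3 -m creep '[[[0,0,0],[0,0,-0.182]],[[0,0,0],[0,0,-0.182]],[[0,0,0],[0,0,-0.182]],[[0,0,0],[0,0,-0.182]],[[0,0,0],[0,0,-0.182]],[[0,0,0],[0,0,-0.182]]]' 85 && python3 -m creep '[[[50,17,0],[0,0,0]],[[50,17,0],[0,0,0]],[[50,17,0],[0,0,0]],[[50,17,0],[0,0,0]],[[50,17,0],[0,0,0]],[[50,17,0],[0,0,0]],[[50,17,0],[0,0,0]],[[50,17,0],[0,0,0]],[[50,17,0],[0,0,0]],[[50,17,0],[0,0,0]],[[50,17,0],[0,0,0]],[[50,16,0],[0,0,0]]]' && python3 -m creep '[[[0,0,0],[0,0,0]],[[0,0,0],[0,0,0]]]'
cat >> h.py <<'E'
def state():
    o=bot.get_obs();M=R.from_quat(o["tool_rot"]).as_matrix()
    print("t",round(o["clock"],2),"tcp",o["eef_pos"].round(4),"F",o["ft_force"].round(1),"w",round(o["grip_width"]*1e3,1),"g",round(float(o["grasp_force"]),1),"yang",round(np.degrees(np.arctan2(M[1,1],M[0,1])),2),"z",M[:,2].round(4));return o,M
def shift(tgt):
    o,M=state();print("shift mm",(M.T@(np.array(tgt)-o["eef_pos"])*1e3).round(1))
E
python3 - <<'E'
from h import *
state()
p=cam("wrist");cv2.imwrite("pics/w1.png",p["image"]);c=cloud(p)
q=c[(np.hypot(c[...,0]-.456,c[...,1]-.051)<.045)&(c[...,2]>.062)&(c[...,2]<.08)]
print(len(q),q.mean(0),cv2.minEnclosingCircle(q[:,:2].astype(np.float32)))
for d in vision.place_of(p,"drum_center"):print(d["score"],d["position"],onz(p,d["position"],.035))
E
```

```text
clock: 1.85
eef_pos: [0.1192, -0.4856, 0.2313]
tool_rot: [0.784, 0.62, 0.0, -0.0]
ft_force: [0.2, 0.4, -0.0]
grip_width: 0.085
grasp_force: 0.0
clock: 3.35
eef_pos: [0.4588, 0.0513, 0.2315]
tool_rot: [0.786, 0.618, 0.0, 0.0]
ft_force: [0.6, -0.7, -0.6]
grip_width: 0.0852
grasp_force: 0.0
clock: 3.6
eef_pos: [0.4575, 0.0496, 0.231]
tool_rot: [0.786, 0.618, -0.001, -0.0]
ft_force: [-0.5, -0.4, 0.3]
grip_width: 0.0853
grasp_force: 0.0
t 3.6 tcp [0.4575 0.0496 0.231 ] F [-0.5 -0.4  0.3] w 85.3 g 0.0 yang -13.6 z [-1.1e-03 -5.0e-04 -1.0e+00]
1361 [0.45491275 0.05138573 0.07074781] ((0.45507901906967163, 0.05025240778923035), 0.02520754188299179)
0.92 [158.7, 136.0] [0.3583785  0.10931451 0.035     ]
0.74 [248.5, 165.5] [0.45170052 0.0508787  0.035     ]
0.67 [267.0, 240.0] [ 0.45152684 -0.0496766   0.035     ]
```

View pics/w1.png

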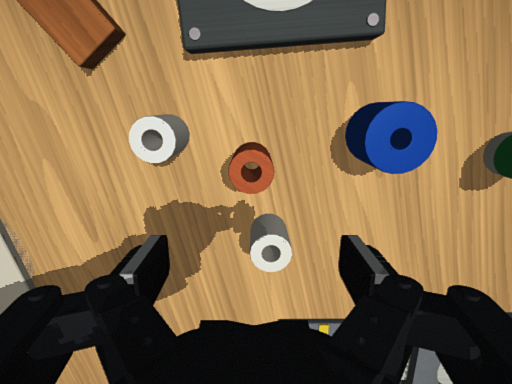

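The wrist view shows the terracotta drum at (251,170), clear of the white ones at (152,140) and (270,252). It measures (0.455, 0.050) with its top at 70 mm, as expected. I'll descend and grip it.

```bash
python3 -m creep '[[[0,-2,40],[0,0,0]],[[0,0,45],[0,0,0]],[[0,0,45],[0,0,0]],[[0,0,35],[0,0,0]],[[0,0,20],[0,0,0]],[[0,0,15],[0,0,0]],[[0,0,0],[0,0,0]]]' && python3 -m creep '[[[0,0,0],[0,0,0]],[[0,0,0],[0,0,0]],[[0,0,0],[0,0,0]],[[0,0,0],[0,0,0]],[[0,0,0],[0,0,0]],[[0,0,0],[0,0,0]]]' 30
```

```text
clock: 4.58
eef_pos: [0.4546, 0.0488, 0.0307]
tool_rot: [0.787, 0.617, -0.001, -0.001]
ft_force: [0.1, 0.9, -0.1]
grip_width: 0.0847
grasp_force: 0.0
clock: 5.32
eef_pos: [0.4568, 0.05, 0.0327]
tool_rot: [0.786, 0.618, 0.001, 0.001]
ft_force: [-1.1, -1.7, 5.2]
grip_width: 0.0491
grasp_force: 61.5
```

```bash
python3 -m creep '[[[0,0,-15],[0,0,0]],[[0,0,-30],[0,0,0]],[[0,0,-35],[0,0,0]],[[0,0,-35],[0,0,0]],[[0,0,-25],[0,0,0]],[[20,4,-10],[0,0,0]],[[35,6,0],[0,0,0]],[[40,7,0],[0,0,0]],[[33,6,0],[0,0,0]],[[15,4,0],[0,0,0]],[[0,0,0],[0,0,0]],[[0,0,0],[0,0,0]]]'
python3 - <<'E'
from h import *
state()
for n in("wrist","scene"):
    p=cam(n);cv2.imwrite(f"pics/{n}2.png",p["image"]);c=cloud(p)
    for lo,hi in((.04,.06),(.06,.08),(.08,.1),(.1,.12)):
        q=c[(np.hypot(c[...,0]-.5375,c[...,1]-.270)<.03)&(c[...,2]>lo)&(c[...,2]<hi)]
        if len(q):print(n,lo,len(q),q.mean(0).round(4),q.min(0).round(4),q.max(0).round(4))
    for k,z in(("spindle_foot",.03),("spindle_tip",.115)):
        for d in vision.place_of(p,k)[:2]:print(k,round(d["score"],2),d["position"],onz(p,d["position"],z).round(4))
    if n=="wrist":
        q=c[(c[...,2]>.1)&(np.hypot(c[...,0]-.49,c[...,1]-.19)<.05)]
        print("drum",len(q),q.mean(0) if len(q) else "",q.min(0),q.max(0)); np.savez("w2.npz",c=c)
E
```

```text
clock: 6.82
eef_pos: [0.5153, 0.1817, 0.1812]
tool_rot: [0.786, 0.618, -0.001, 0.0]
ft_force: [0.3, -0.6, -1.8]
grip_width: 0.0491
grasp_force: 62.6
t 6.83 tcp [0.5153 0.1817 0.1812] F [ 0.3 -0.6 -1.8] w 49.1 g 62.6 yang -13.68 z [-1.e-03 -9.e-04 -1.e+00]
wrist 0.04 21 [0.5359 0.2641 0.0508] [0.5287 0.2627 0.0413] [0.5436 0.2681 0.0596]
wrist 0.06 24 [0.5353 0.2643 0.0697] [0.5285 0.2627 0.0602] [0.544  0.2684 0.0784]
wrist 0.08 36 [0.5355 0.2641 0.0899] [0.5283 0.2627 0.0801] [0.5438 0.2687 0.0998]
wrist 0.1 577 [0.5369 0.2713 0.1108] [0.5278 0.2628 0.1003] [0.5462 0.2812 0.1182]
spindle_foot 0.72 [255.0, 79.6] [0.5387 0.2715 0.03  ]
spindle_tip 0.79 [249.4, 66.5] [0.535  0.2737 0.115 ]
drum 41068 [0.50158273 0.19374928 0.2442442 ] [0.45579814 0.15715594 0.15048168] [0.53996931 0.20791556 0.28406781]
scene 0.04 34 [0.5445 0.2755 0.0507] [0.5344 0.265  0.0419] [0.5486 0.2815 0.0595]
scene 0.06 38 [0.544  0.2755 0.0701] [0.5343 0.2636 0.06  ] [0.5487 0.2816 0.0798]
scene 0.08 38 [0.5445 0.2753 0.0902] [0.5348 0.2642 0.0805] [0.5501 0.2823 0.0998]
scene 0.1 41 [0.5424 0.2741 0.1084] [0.5344 0.2653 0.1008] [0.5485 0.2808 0.1168]
spindle_foot 0.7 [326.7, 248.0] [0.538  0.2685 0.03  ]
spindle_tip 0.74 [214.8, 169.1] [ 0.5769 -0.1488  0.115 ]
spindle_tip 0.45 [199.3, 165.9] [ 0.5997 -0.1991  0.115 ]
```

View pics/wrist2.png

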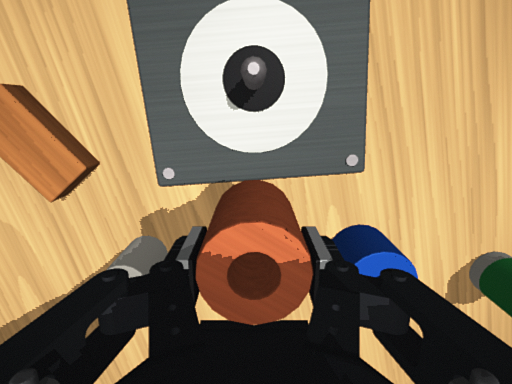

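The wrist view shows the drum held upright between the pads, with its bore at (254,275). The spindle is ahead of it at (253,70).

Run:
```python
from h import *
c=np.load("w2.npz")["c"];im=cv2.imread("pics/wrist2.png");h=cv2.cvtColor(im,cv2.COLOR_BGR2HSV)
m=(h[...,0]<14)&(h[...,1]>100);m[:,:195]=0;m[:,318:]=0;m[:180]=0
q=c[m];print(len(q),np.percentile(q[:,2],[1,20,50,80,95]).round(4))
t=q[(q[:,2]>np.percentile(q[:,2],95)-.006)];z0=np.median(t[:,2]);t=t[abs(t[:,2]-z0)<.003]
print(len(t),z0,cv2.minEnclosingCircle(t[:,:2].astype(np.float32)))
A=np.c_[t[:,:2],np.ones(len(t))];print("slope",np.linalg.lstsq(A,t[:,2],rcond=None)[0])
ctr=np.median(t,0)
# bore ring & outer circle via pixels
s=q[(q[:,2]<z0-.008)&(q[:,2]>z0-.065)]
s2=s[np.hypot(*(s[:,:2]-np.array(cv2.minEnclosingCircle(t[:,:2].astype(np.float32))[0])).T)>.02]
A=np.c_[2*s2[:,:2],np.ones(len(s2))];b=(s2[:,:2]**2).sum(1);k=np.linalg.lstsq(A,b,rcond=None)[0]
print("side fit",len(s2),k[:2],np.sqrt(k[2]+k[:2]@k[:2]), s2[:,2].min(), "front y", np.percentile(s2[:,1],99))
for lo in(.155,.17,.185,.2):
    r=s2[(s2[:,2]>lo)&(s2[:,2]<lo+.015)]
    if len(r)>20:print(lo,len(r),(r[:,:2]@np.array([.2356,.9718])).max())
shift([.537,.272,.181])
```

```text
12933 [0.1569 0.2004 0.2189 0.2197 0.2203]
8023 0.21939962763497461 ((0.5151136517524719, 0.18031565845012665), 0.026810571551322937)
slope [-0.00232906 -0.00431145  0.22134049]
side fit 2624 [0.5155114  0.18142864] 0.02494843079130276 0.1544207544026257 front y 0.20667420040403378
0.155 442 0.3230320603529169
0.17 578 0.323113928880341
0.185 785 0.32318070774650653
0.2 809 0.3233983542161489
t 7.12 tcp [0.5159 0.1821 0.1815] F [-0.2 -1.  -2.1] w 49.6 g 62.6 yang -13.69 z [ 1.e-04 -0.e+00 -1.e+00]
shift mm [92.3 -0.8  0.5]
```

Run:
```python
from h import *
from scipy.optimize import least_squares
c=np.load("w2.npz")["c"]
near=np.hypot(c[...,0]-.537,c[...,1]-.272)<.022
s=c[near&(c[...,2]>.04)&(c[...,2]<.1)]
f=least_squares(lambda k:np.hypot(s[:,0]-k[0],s[:,1]-k[1])-.0095,[.537,.272],loss="soft_l1",f_scale=.001);print("side",len(s),f.x,np.abs(f.fun).mean())
t=c[near&(c[...,2]>.1)]
z0=np.percentile(t[:,2],98);t2=t[t[:,2]>.112];print("tip",z0,len(t2),cv2.minEnclosingCircle(t2[:,:2].astype(np.float32)))
def cone(k):
    r=np.hypot(t[:,0]-k[0],t[:,1]-k[1]);R0=np.clip(.004+.0055*(.115-t[:,2])/.012,.0,.0095);return np.where(t[:,2]>.1135,np.maximum(r-.004,0),r-R0)
f=least_squares(cone,[.537,.272],loss="soft_l1",f_scale=.001);print("cone",f.x,np.abs(f.fun).mean())
d=f.x-np.array([.5155,.1814]);M=R.from_quat(bot.get_obs()["tool_rot"]).as_matrix();print((M.T@np.r_[d,0]*1e3).round(1))
```

```text
side 81 [0.53714171 0.27230954] 9.126813230345967e-05
tip 0.11714250097889088 242 ((0.5366595983505249, 0.2716652452945709), 0.006146266125142574)
cone [0.53709204 0.27198094] 0.00033839762746760554
[93.1 -0.5 -0. ]
```

```bash
python3 -m creep '[[[15,0,0],[0,0,0]],[[30,0,0],[0,0,0]],[[30,0,0],[0,0,0]],[[13,0,0],[0,0,0]],[[5.3,-0.5,0],[0,0,0]],[[0,0,0],[0,0,0]],[[0,0,0],[0,0,0]],[[0,0,12],[0,0,0]],[[0,0,12],[0,0,0]],[[0,0,6],[0,0,0]],[[0,0,0],[0,0,0]],[[0,0,0],[0,0,0]]]'
python3 - <<'E'
from h import *
state()
E
```

```text
clock: 8.62
eef_pos: [0.5377, 0.2736, 0.1515]
tool_rot: [0.786, 0.618, 0.0, 0.0]
ft_force: [0.5, 0.1, -1.9]
grip_width: 0.0494
grasp_force: 62.6
t 8.62 tcp [0.5377 0.2736 0.1515] F [ 0.5  0.1 -1.9] w 49.4 g 62.6 yang -13.64 z [ 4.e-04  2.e-04 -1.e+00]
```

```bash
python3 -m creep '[[[0,0,6],[0,0,0]],[[0,0,6],[0,0,0]],[[0,0,5],[0,0,0]],[[0,0,5],[0,0,0]],[[0,0,0],[0,0,0]]]'
python3 - <<'E'
from h import *
for i in range(5):
    cam("wrist") if i else 0; state()
E
```

```text
clock: 9.25
eef_pos: [0.5371, 0.2733, 0.1286]
tool_rot: [0.786, 0.618, -0.001, -0.0]
ft_force: [-0.4, -0.1, -2.4]
grip_width: 0.0494
grasp_force: 62.6
t 9.25 tcp [0.5371 0.2733 0.1286] F [-0.4 -0.1 -2.4] w 49.4 g 62.6 yang -13.64 z [-1.1e-03 -6.0e-04 -1.0e+00]
t 9.3 tcp [0.5373 0.2735 0.129 ] F [-0.3  0.6 -2.2] w 49.2 g 62.6 yang -13.63 z [-6.e-04 -3.e-04 -1.e+00]
t 9.35 tcp [0.5375 0.2735 0.1293] F [ 0.6 -0.2 -1.7] w 49.3 g 62.6 yang -13.64 z [-0.  0. -1.]
t 9.4 tcp [0.5376 0.2736 0.1295] F [ 0.1 -0.4 -2.4] w 49.0 g 62.6 yang -13.64 z [ 2.e-04  1.e-04 -1.e+00]
t 9.45 tcp [0.5377 0.2735 0.1296] F [-0.6 -0.4 -2.4] w 49.2 g 62.6 yang -13.64 z [ 4.e-04  1.e-04 -1.e+00]
```

```bash
python3 -m creep '[[[-0.6,0,8],[0,0,0]],[[0,0,8],[0,0,0]],[[0,0,8],[0,0,0]],[[0,0,8],[0,0,0]],[[0,0,8],[0,0,0]],[[0,0,8],[0,0,0]],[[0,0,6],[0,0,0]],[[0,0,6],[0,0,0]],[[0,0,0],[0,0,0]],[[0,0,0],[0,0,0]]]'
python3 - <<'E'
from h import *
state()
E
```

```text
clock: 10.7
eef_pos: [0.5375, 0.273, 0.0695]
tool_rot: [0.786, 0.618, 0.0, 0.0]
ft_force: [-0.1, 0.0, -2.3]
grip_width: 0.0494
grasp_force: 62.6
t 10.7 tcp [0.5375 0.273  0.0695] F [-0.1  0.  -2.3] w 49.4 g 62.6 yang -13.63 z [ 4.e-04  2.e-04 -1.e+00]
```

Nearly down, with no contact forces. I'll lower it gently until it touches.

```bash
python3 -m creep '[[[0,0,3],[0,0,0]],[[0,0,2],[0,0,0]],[[0,0,1],[0,0,0]],[[0,0,1],[0,0,0]],[[0,0,0],[0,0,0]],[[0,0,0],[0,0,0]]]';  python3 -m creep '[[[0,0,0.6],[0,0,0]],[[0,0,0.6],[0,0,0]],[[0,0,0],[0,0,0]],[[0,0,0],[0,0,0]]]'
```

```text
clock: 11.45
eef_pos: [0.5373, 0.2729, 0.0628]
tool_rot: [0.786, 0.618, 0.0, -0.0]
ft_force: [-2.1, -0.8, 3.5]
grip_width: 0.0494
grasp_force: 62.9
clock: 11.95
eef_pos: [0.5373, 0.273, 0.0627]
tool_rot: [0.786, 0.618, 0.0, 0.0]
ft_force: [-5.0, -2.2, 9.0]
grip_width: 0.0497
grasp_force: 63.6
```

```bash
python3 -m creep '[[[0,0,0],[0,0,0]],[[0,0,0],[0,0,0]],[[0,0,0],[0,0,0]],[[0,0,0],[0,0,0]]]' 80;  python3 -m creep '[[[0,0,-10],[0,0,0]],[[0,0,-20],[0,0,0]],[[0,0,-30],[0,0,0]],[[0,0,-40],[0,0,0]],[[0,0,-40],[0,0,0]],[[-20,0,-20],[0,0,0]],[[-40,0,0],[0,0,0]],[[-40,0,0],[0,0,0]],[[0,0,0],[0,0,0]]]'
python3 - <<'E'
from h import *
state();p=cam("wrist");cv2.imwrite("pics/w3.png",p["image"]);c=cloud(p)
d=np.hypot(c[...,0]-.537,c[...,1]-.272)
q=c[(d<.04)&(c[...,2]>.08)&(c[...,2]<.105)];print("ring",len(q),np.percentile(q[:,2],[5,50,95]),cv2.minEnclosingCircle(q[:,:2].astype(np.float32)))
q=c[(d<.02)&(c[...,2]>.105)];print("tip",q[:,2].max() if len(q) else None)
shift([.5246,-.2852+0.0,.2])
E
```

```text
clock: 12.45
eef_pos: [0.5373, 0.2729, 0.0608]
tool_rot: [0.786, 0.618, -0.0, -0.0]
ft_force: [-0.2, 0.4, -0.2]
grip_width: 0.08
grasp_force: 0.0
clock: 13.58
eef_pos: [0.5123, 0.1722, 0.221]
tool_rot: [0.787, 0.617, -0.001, -0.0]
ft_force: [-0.4, 0.5, -0.6]
grip_width: 0.08
grasp_force: 0.0
t 13.57 tcp [0.5123 0.1722 0.221 ] F [-0.4  0.5 -0.6] w 80.0 g 0.0 yang -13.88 z [-0.0016 -0.0013 -1.    ]
ring 2485 [0.09833945 0.10097202 0.10236221] ((0.5375707149505615, 0.27299657464027405), 0.02509593591094017)
tip 0.11858351206996504
t 13.62 tcp [0.513  0.1737 0.2211] F [-0.2  0.  -0.2] w 80.0 g 0.0 yang -13.8 z [-8.e-04 -3.e-04 -1.e+00]
shift mm [-442.9  120.8   21.2]
```

View pics/w3.png

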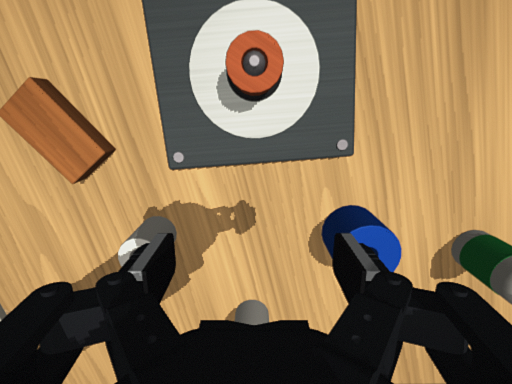

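The wrist view shows the drum seated and released at (254,62), with the spindle standing out of it. Its top measures 0.101 m, so it is fully down. On to the gate.

```bash
python3 -m creep '[[[-20,5,0],[0,0,0]],[[-45,11,0],[0,0,0]],[[-50,12,0],[0,0,0]],[[-50,12,0],[0,0,0]],[[-50,12,0],[0,0,0]],[[-50,12,0],[0,0,0]],[[-50,12,0],[0,0,0]],[[-50,12,0],[0,0,0]],[[-50,12,0],[0,0,0]],[[-50,12,0],[0,0,0]],[[-25,9,0],[0,0,0]],[[-13,5,0],[0,0,0]]]' && python3 -m creep '[[[0,0,0],[0,0,0]],[[0,0,0],[0,0,0]]]'
cat > g.py <<'E'
from h import *
def gate(tag):
    o,M=state();p=cam("wrist");cv2.imwrite(f"pics/{tag}.png",p["image"]);c=cloud(p)
    hsv=cv2.cvtColor(p["image"],cv2.COLOR_BGR2HSV).astype(int)
    # region near tray
    reg=(abs(c[...,0]-.51)<.12)&(abs(c[...,1]+.285)<.09)&(c[...,2]<.035)
    y=((hsv[...,0]>22)&(hsv[...,0]<34)&(hsv[...,1]>150)&(hsv[...,2]>110)&reg).astype(np.uint8)
    n,l,st,ce=cv2.connectedComponentsWithStats(y);B=[]
    for i in range(1,n):
        if st[i,4]>60:
            q=np.array([onz(p,(u,v),.012) for v,u in np.argwhere(l==i)]);r=cv2.minAreaRect((q[:,:2]*1e3).astype(np.float32))
            print("yellow",st[i,4],ce[i].round(),q.mean(0).round(4),c[l==i][:,2].mean().round(4),"rect",np.round(r[1],1),round(r[2],1));B.append(q.mean(0))
    rr=((hsv[...,0]<8)|(hsv[...,0]>172))&(hsv[...,1]>110)&reg
    v,u=np.nonzero(rr);w=np.array([onz(p,a,.022) for a in zip(u,v)]);print("red n",len(w),w.mean(0).round(4) if len(w) else "")
    q=c[(c[...,2]>.04)&(c[...,2]<.085)&(np.hypot(c[...,0]-.52,c[...,1]+.285)<.07)]
    print("posttop",len(q),q[:,2].max())
    t=q[q[:,2]>.07];print("post circle",len(t),cv2.minEnclosingCircle(t[:,:2].astype(np.float32)))
    a=np.radians(-13.5);X=np.array([np.cos(a),np.sin(a)]);Y=np.array([-X[1],X[0]])
    for b in B:print(" mark along,across",(b[:2]@X*1e3).round(1),(b[:2]@Y*1e3).round(1))
    if len(w):print(" red along",(w[:,:2]@X*1e3).mean().round(1),"std",(w[:,:2]@X*1e3).std().round(1),"across range",(w[:,:2]@Y*1e3).min().round(1),(w[:,:2]@Y*1e3).max().round(1))
    print(" tcp along,across",(o["eef_pos"][:2]@X*1e3).round(1),(o["eef_pos"][:2]@Y*1e3).round(1))
    if len(t):k=np.array(cv2.minEnclosingCircle(t[:,:2].astype(np.float32))[0]);print(" post along,across",(k@X*1e3).round(1),(k@Y*1e3).round(1))
E
python3 -c 'from g import *;gate("g1")'
```

```text
clock: 15.12
eef_pos: [0.5171, -0.3445, 0.2203]
tool_rot: [0.787, 0.618, -0.0, -0.001]
ft_force: [1.2, 0.6, -0.7]
grip_width: 0.08
grasp_force: 0.0
clock: 15.38
eef_pos: [0.5177, -0.3416, 0.2211]
tool_rot: [0.786, 0.619, 0.0, -0.0]
ft_force: [0.1, -0.4, -0.0]
grip_width: 0.0802
grasp_force: 0.0
t 15.38 tcp [ 0.5177 -0.3416  0.2211] F [ 0.1 -0.4 -0. ] w 80.2 g 0.0 yang -13.56 z [-4.e-04  6.e-04 -1.e+00]
yellow 351 [213.  73.] [ 0.4979 -0.2286  0.012 ] 0.0153 rect [30.  14.1] 77.1
yellow 279 [217. 159.] [ 0.4749 -0.3253  0.012 ] 0.0148 rect [30.3 13.6] 74.8
red n 92 [ 0.5405 -0.2836  0.022 ]
posttop 419 0.0787538509181206
post circle 381 ((0.538414716720581, -0.2894898056983948), 0.010877320542931557)
 mark along,across 537.5 -106.1
 mark along,across 537.7 -205.4
 red along 591.7 std 0.9 across range -188.2 -123.2
 tcp along,across 583.2 -211.3
 post along,across 591.1 -155.8
```

View pics/g1.png

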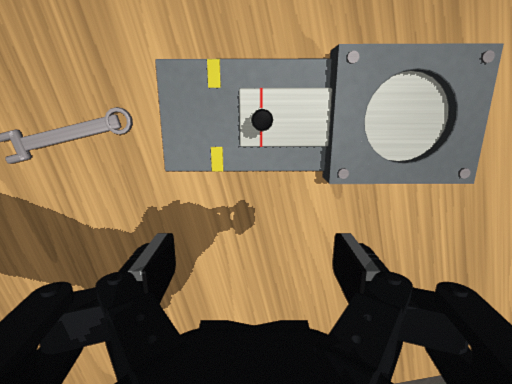

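The wrist view shows the post at (262,119) on the red line, with the yellow bands at (213,73) and (217,159). The pull needed is 591.5 − 537.6 = 54 mm, which is inside the 35–65 mm range. I'll go to the post.

```bash
python3 -m creep '[[[20,4,0],[0,0,0]],[[25,4,0],[0,0,0]],[[10.5,0,10],[0,0,0]],[[0,0,35],[0,0,0]],[[0,0,45],[0,0,0]],[[0,0,40],[0,0,0]],[[0,0,30],[0,0,0]],[[0,0,17],[0,0,0]],[[0,0,10],[0,0,0]],[[0,0,0],[0,0,0]],[[0,0,0],[0,0,0]]]' 60 && python3 -m creep '[[[0,0,0],[0,0,0]],[[0,0,0],[0,0,0]],[[0,0,0],[0,0,0]],[[0,0,0],[0,0,0]],[[0,0,0],[0,0,0]],[[0,0,0],[0,0,0]]]' 5; python3 -c 'from g import *;gate("g2")'
```

```text
clock: 16.8
eef_pos: [0.5394, -0.2912, 0.0354]
tool_rot: [0.786, 0.618, 0.0, 0.001]
ft_force: [0.2, -0.9, 0.3]
grip_width: 0.0602
grasp_force: 0.0
clock: 17.55
eef_pos: [0.5383, -0.2908, 0.035]
tool_rot: [0.786, 0.618, -0.0, 0.0]
ft_force: [-2.5, 0.8, 6.2]
grip_width: 0.0211
grasp_force: 58.7
t 17.55 tcp [ 0.5383 -0.2908  0.035 ] F [-2.5  0.8  6.2] w 21.1 g 58.7 yang -13.65 z [-0.e+00 -4.e-04 -1.e+00]
yellow 1350 [158. 139.] [ 0.4973 -0.2291  0.012 ] 0.0153 rect [30.1 14.6] 76.6
red n 197 [ 0.5437 -0.2684  0.022 ]
posttop 6872 0.08499682549013421
post circle 4255 ((0.5404888987541199, -0.2808014154434204), 0.042284589260816574)
 mark along,across 537.0 -106.7
 red along 591.4 std 0.8 across range -147.1 -122.9
 tcp along,across 591.3 -157.1
 post along,across 591.1 -146.9
```

```bash
python3 -m creep '[[[0,-4,0],[0,0,0]],[[0,-8,0],[0,0,0]],[[0,-9,0],[0,0,0]],[[0,-9,0],[0,0,0]],[[0,-9,0],[0,0,0]],[[0,-8,0],[0,0,0]],[[0,-4,0],[0,0,0]],[[0,-3,0],[0,0,0]],[[0,0,0],[0,0,0]],[[0,0,0],[0,0,0]],[[0,0,0],[0,0,0]]]'; python3 -c 'from g import *;gate("g3")'
```

```text
clock: 18.98
eef_pos: [0.4897, -0.2793, 0.035]
tool_rot: [0.786, 0.618, 0.002, 0.003]
ft_force: [9.1, -2.0, -2.3]
grip_width: 0.021
grasp_force: 59.1
t 18.98 tcp [ 0.4897 -0.2793  0.035 ] F [ 9.1 -2.  -2.3] w 21.0 g 59.1 yang -13.61 z [ 0.0072 -0.0026 -1.    ]
yellow 1318 [246. 138.] [ 0.4979 -0.2293  0.012 ] 0.0153 rect [30.2 13.8] 76.7
yellow 237 [249. 303.] [ 0.4728 -0.3369  0.012 ] 0.0153 rect [12.7 13.6] 76.1
red n 205 [ 0.495  -0.2574  0.022 ]
posttop 6826 0.08498820705559829
post circle 4229 ((0.49350711703300476, -0.2691788077354431), 0.03994985669851303)
 mark along,across 537.7 -106.7
 mark along,across 538.4 -217.3
 red along 541.4 std 0.8 across range -147.2 -123.0
 tcp along,across 541.3 -157.3
 post along,across 542.7 -146.5
```

View pics/g3.png

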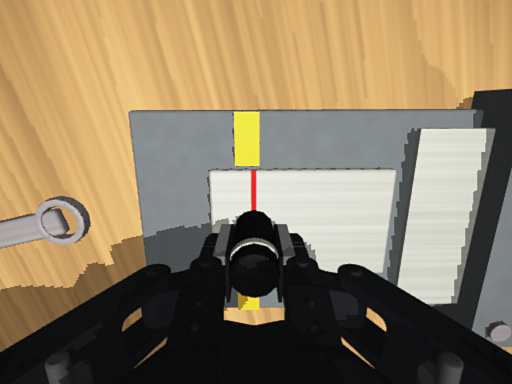

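The wrist view shows the post held and the red line at column 253, against a yellow band centred on column 246. It is about 3.7 mm short because the arm gives a little under the spring, so I'll pull further.

```bash
python3 -m creep '[[[0,-2,0],[0,0,0]],[[0,-2,0],[0,0,0]],[[0,0,0],[0,0,0]],[[0,0,0],[0,0,0]],[[0,0,0],[0,0,0]],[[0,0,0],[0,0,0]]]'; python3 -c 'from g import *;gate("g4")'
```

```text
clock: 19.77
eef_pos: [0.486, -0.2784, 0.035]
tool_rot: [0.786, 0.618, 0.002, 0.003]
ft_force: [8.1, -2.2, -2.3]
grip_width: 0.0202
grasp_force: 59.2
t 19.77 tcp [ 0.486  -0.2784  0.035 ] F [ 8.1 -2.2 -2.3] w 20.2 g 59.2 yang -13.6 z [ 0.0075 -0.0028 -1.    ]
yellow 1333 [253. 138.] [ 0.498  -0.2294  0.012 ] 0.0154 rect [30.1 14. ] 76.4
yellow 261 [254. 303.] [ 0.4728 -0.3371  0.012 ] 0.0153 rect [10.3 13.7] 76.0
red n 204 [ 0.4913 -0.2564  0.022 ]
posttop 6804 0.0849885997116887
post circle 4182 ((0.4919072985649109, -0.2690984606742859), 0.03843803331255913)
 mark along,across 537.8 -106.8
 mark along,across 538.4 -217.4
 red along 537.6 std 0.8 across range -146.6 -123.0
 tcp along,across 537.5 -157.3
 post along,across 541.1 -146.8
```

```bash
python3 -m creep '[[[0,0,0],[0,0,0]],[[0,0,0],[0,0,0]],[[0,0,0],[0,0,0]],[[0,0,0],[0,0,0]],[[0,0,0],[0,0,0]],[[0,0,0],[0,0,0]],[[0,0,0],[0,0,0]],[[0,0,0],[0,0,0]]]' >/dev/null
python3 - <<'E'
from g import *
gate("g5")
c=cloud(cam("top"));q=c[(np.hypot(c[...,0]-.537,c[...,1]-.272)<.04)&(c[...,2]>.085)&(c[...,2]<.107)]
print("drum",len(q),np.median(q,0))
print(workorder.job_done())
E
```

```text
t 20.82 tcp [ 0.486  -0.2784  0.035 ] F [ 9.8 -3.1 -2.1] w 20.9 g 59.2 yang -13.6 z [ 0.0075 -0.0028 -1.    ]
yellow 1332 [253. 138.] [ 0.498  -0.2294  0.012 ] 0.0153 rect [30.1 14. ] 76.4
yellow 262 [254. 303.] [ 0.4728 -0.3371  0.012 ] 0.0153 rect [10.3 13.7] 76.0
red n 205 [ 0.4912 -0.2567  0.022 ]
posttop 6810 0.08499800053195665
post circle 4205 ((0.49175676703453064, -0.26878273487091064), 0.03818414360284805)
 mark along,across 537.8 -106.8
 mark along,across 538.4 -217.4
 red along 537.6 std 1.0 across range -150.9 -123.0
 tcp along,across 537.6 -157.3
 post along,across 540.9 -146.6
drum 258 [0.5362825  0.26953735 0.09913949]
the job is handed in; nothing more can be done
None
```

The job is handed in at about 21 s: the red-brown drum is fully down on the spindle and released, and the gripper is still holding the post with the red line within about 1 mm of the middle of the yellow mark.

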